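# Erase the chip in the programmer with the two-key chord

### The job

Start the erase on the chip programmer that stands on the desk: with the fingertips push its sliding key guard all the way back, away from the keys, then press the two large square keys fully down together, one fingertip on each, hold them both down for two seconds and let both up again. Grasp nothing, do not press the small round key between them, and leave the things standing round the programmer where they are.

Things in the scene. Friction and masses are not known exactly. Their poses are not given: they have to be found in the camera images.
- programmer: white box fixed to the desk, 150 (x) x 132 (y) x 32 mm high. Origin: centre of its underside; +x to its rear (chip in a black socket at x +57 mm, top 49 mm above the desk), -x to its front, +y to its left, z up. Two aluminium rails along x at y -58 and +58 mm, 6 mm thick, tops 50 mm above the desk. Three keys in a row at x -40 mm, under the guard at the start.
- guard (a joint): travel (m) of the sliding guard to the programmer's rear (+x): 0 forward, starts 0 to 0.008, 0.055 against the rear stop. Stays where left; 1.2 N friction. A grey plate 42 (x) x 106 (y) x 3 mm, underside 45 mm above the desk, with an upright lip 72 mm wide on its front edge, top 67 mm above the desk, back sloped. Push the lip's front face. Fully back that face is at x -5 mm.
- guard_lip (a point): middle of the front (-x) face of the guard's lip, 57 mm above the desk; moves with the guard; same axes as the programmer
- key_left_top (a point): centre of the top face of the left square key, a black cap 22 x 22 mm, at x = -40, y = +25 mm of the programmer, top 41 mm above the desk when up (9 mm above the deck); moves with the key. The two square keys are 50 mm apart, centre to centre.
- key_right_top (a point): centre of the top face of the right square key, the same as the left one, at x = -40, y = -25 mm of the programmer
- key_left (a joint): how far the left square key is pressed, in m: 0 up, 0.006 fully down on a hard stop. Spring: about 0.4 N to start, 3 N fully down; it comes back up by itself.
- key_right (a joint): the same for the right square key
- small_key_top (a point): centre of the top of the small round key (diameter 12 mm) midway between the square keys, top 37 mm above the desk; not to be pressed
- small_key (a joint): how far the small round key is pressed, in m: 0 up, 0.003 fully down (2 N)
- block_battery: block battery, 16 x 26 x 48 mm, standing upright to the left of the programmer; origin: centre of its underside; bystander
- solder_reel: reel of solder, 49 mm across and 40 mm high, standing to the right of the programmer; origin: centre of its underside; bystander
- usb_stick: USB stick, 17 x 48 x 8 mm, lying in front of the programmer on its left; origin: centre of its underside; bystander

How it is judged:
On the way, in this order (a step that is already met when the one before it is completed fails the run):
1. the guard is pushed back off the keys (within 8 mm of its rear stop), with no key pressed (value of joint guard above 0.047 m and value of joint each of key_left, key_right below 0.002 m), for 0.2 s.
2. both square keys are held down together (more than 4.5 of 6 mm) for 1.8 s by the fingers, with the guard back (value of joint each of key_left, key_right above 0.0045 m and value of joint guard above 0.047 m and contact force between the fingers and key_left above 0.5 N and contact force between the fingers and key_right above 0.5 N), for 1.8 s.
At the end, for the whole second after the job is handed in: the guard is within 8 mm of its rear stop, all three keys are up (within 1 mm), and the battery, reel and USB stick are within 15 mm of where they were (value of joint each of key_left, key_right, small_key below 0.001 m and value of joint guard above 0.047 m and distance of each of block_battery, solder_reel, usb_stick from where it was at the start of the episode below 0.015 m); the robot touches nothing.
It fails at once if one square key is pressed down alone (over 4.5 mm while the other is under 1 mm) ((value of joint key_left above 0.0045 m and value of joint key_right below 0.001 m) or (value of joint key_right above 0.0045 m and value of joint key_left below 0.001 m)).
It fails at once if the small round key is pressed (over 1.5 mm) (value of joint small_key above 0.0015 m).
It fails at once if a bystander is moved or lifted by more than 15 mm (distance of any of block_battery, solder_reel, usb_stick from where it was at the start of the episode above 0.015 m).
It also fails if it takes over 51 s, if anything falls off the work surface, if the arm or the gripper's body presses on something with over 40 N, if the wrist force passes 120 N, or if a joint passes its speed limit or range.

### The arm

A 6-joint arm with a two-finger parallel gripper is mounted at the origin on a cart in front of the work surface, level with it; the furniture and walls round the work are solid. World frame = base frame: x ahead of the robot, y to its left, z up, the work surface at z = 0. Lengths are in m, angles in rad, forces in N, time in s.
With the tool pointing down it reaches from about 0.4 to 0.825 m from the base axis. Payload 7 kg.
Tool frame: the origin (TCP) lies midway between the tips of the shut fingers; the grasp point (between the pads) lies 19 mm behind it; z points along the fingers, y is the line along which they close (so a half turn about z gives the same grasp; the last joint's range is limited). The gripper opens to 88 mm and grips with 3 to 60 N. Pads are 19 mm wide; open, the fingers measure 130 mm over their backs; the gripper's body (78 mm by 193 mm) begins 47 mm behind the grasp point.
Start: joints at [1.443, 0.359, 0.012, 0, -1.224, -0.288], TCP at [0.273, 0.617, 0.227] pointing down, gripper open.
Joint ranges: [-3.07, 3.07], [-1.43, 2.12], [-1.02, 1.25], [-3.03, 1.67], [-3.05, -0], [-3.03, 3.03]. Speed limits (rad/s): [2.39, 2.39, 3.01, 3.14, 3.14, 3.14].

### API

Orientations are given as [roll, pitch, yaw] about the fixed x, y, z axes, in that order (R = Rz(yaw) Ry(pitch) Rx(roll)).
In Python, from station import arm, grab_frame, camera_params, spot_in gives the robot as it stands.
- The arm moves only by the shell command python3 -m jog 'ROWS' [FORCE]. ROWS is JSON, a list that holds one entry, the list of rows, each a list of 7 numbers: the shift along the tool's x, y, z in mm, then the turn, a rotation vector about the tool's x, y, z in rad, then the finger opening in mm, from 0 to 87.6. In form: [[[x, y, z, wx, wy, wz, fingers], ...]]. A call has 1 to 20 rows; each row is the pose to reach, as a shift and turn from the pose commanded when the call began, along the tool's axes at that moment; what a row does not reach only later rows make up. A row lasts 1/8 s, in which the tool goes at most 62.5 mm and 10.7 degrees, less where a joint would pass 70% of its speed; a pose out of reach is approached as far as the arm can. A call with a gripper value outside its range is refused whole. The fingers move at their own pace and stop on an object; FORCE is the grip in N (left out, the last holds). Time passes only in rows, so rows that repeat a pose let the fingers close. It gives the time, the measured TCP pose, the force, the opening and the grip force at its end, in the units of the state.
- arm.get_state(): the state, without advancing time (a new reading comes with each control period).
- grab_frame(name): name is "scene" or "top"; returns (picture, depth): 420x560x3 uint8, blue, green, red; 420x560 float32, m along the optical axis (not along the pixel's ray), 0 where there is no reading.
- camera_params(name): a dict with "mtx" (3x3 intrinsics, pixels), "k1" (the pictures are not rectified: a ray, as slopes to the right and down, at radius r is drawn at 1 + k1 r^2 times it, then the intrinsics apply), "R" (3x3) and "t" (3): a world point X has camera coordinates R X + t. Camera axes: x right, y down, z forward; pixel columns grow to the right and rows downward; lengths in m; the calibration is good to about 2 mm. A picture is of the moment at which its call begins. camera_params takes no time and is no camera call.
- arm.job_done(): hands the job in; it is judged then, once.
Trained networks look in the newest picture that a camera, given by its name, has taken for a name from the list of things; names that differ only in an ending like _2 or _b are one class to them, and where a whole thing is asked for, a point or a joint stands for the part that bears it (a point fixed in the world has none). Each returns a list of dicts, best first, with "confidence" (0 to 1); they miss things now and then, are a little off and sometimes report something else, mostly with a low value. They report only what shows in the picture. A call takes as long as a camera call.
- spot_in(query, camera): "uv" ([column, row] in pixels, amid what is visible of it).
The state is a dict: "t": time; "q": joint angles; "qd": joint speeds; "joint_efforts": joint torques, N m; "eef_pos": TCP position; "ee_rot": TCP orientation; "force": force on the tool from outside, world axes, zero at the start; "moment": the same for the moment, N m; "width": finger opening in m; "gripper_force": force on a finger pad.
Only numpy, scipy, OpenCV 4.12 (cv2) and the standard library are available. Lean on these libraries where they do the work, as an engineer would, in place of code of your own. Each camera call takes 0.05 s, during which the arm holds its last target. There are 200 camera calls.

## Working session

There is one attempt and no reset: what is moved stays moved. The work goes in short steps, Python scripts to look and compute and a shell command to move; the robot and the scene stay as the last step left them, time stands still between calls to the robot, and variables do not carry over. Pictures are saved under pics/ and viewed, at most 10 in all, crops included, and the job is handed in when it is done.

```bash
mkdir -p pics; cat > h.py <<'E'
import numpy as np, cv2
from station import arm, grab_frame, camera_params, spot_in
def ray(c,uv):
    p=camera_params(c);K=np.array(p["mtx"],float)
    n=cv2.undistortPoints(np.array([[uv]],float),K,np.array([p["k1"],0,0,0.]))[0,0]
    R=np.array(p["R"]);t=np.array(p["t"]);return R,t,np.array([n[0],n[1],1.])
def at_z(c,uv,z):
    R,t,d=ray(c,uv);o=-R.T@t;w=R.T@d;return o+w*(z-o[2])/w[2]
def at_d(c,uv,dep):
    R,t,d=ray(c,uv);return R.T@(d*dep-t)
def proj(c,X):
    p=camera_params(c);r=cv2.Rodrigues(np.array(p["R"],float))[0]
    return cv2.projectPoints(np.array(X,float).reshape(-1,1,3),r,np.array(p["t"],float),np.array(p["mtx"],float),np.array([p["k1"],0,0,0.]))[0][:,0]
E
python3 - <<'E'
from h import *
np.set_printoptions(precision=4,suppress=True)
for c in("top","scene"):
    im,d=grab_frame(c);cv2.imwrite(f"pics/{c}0.png",im);np.save(f"{c}0.npy",d)
    for n in("programmer","guard_lip","guard","key_left_top","small_key_top","block_battery","solder_reel","usb_stick"):
        for r in spot_in(n,c)[:2]:
            u,v=r["uv"];dd=d[int(v),int(u)];print(c,n,np.round(r["uv"],1),round(r["confidence"],2),at_d(c,r["uv"],dd) if dd else None)
s=arm.get_state();print(s)
E
```

```text
top programmer [296.  163.7] 0.78 [0.5984 0.1027 0.0325]
top guard_lip [300.1 179.1] 0.66 [0.5655 0.0941 0.0489]
top guard [297.6 177.7] 0.92 [0.5682 0.099  0.0484]
top key_left_top [236.1 220.3] 0.47 [0.485  0.2204 0.0061]
top block_battery [241.2 145.4] 0.59 [0.629  0.2105 0.0494]
top solder_reel [356.4 184.2] 0.62 [ 0.5592 -0.0159  0.0422]
top usb_stick [237.3 218.3] 0.78 [0.4888 0.2176 0.0104]
scene programmer [251.8 198.4] 0.9 [0.5857 0.1158 0.0462]
scene guard [262.7 199.9] 0.6 [0.5658 0.1067 0.0481]
scene solder_reel [301.5 174. ] 0.64 [ 0.5534 -0.0006  0.0409]
scene usb_stick [257.3 274.4] 0.74 [0.4815 0.2231 0.0116]
{'t': 0.9, 'q': array([ 1.4431,  0.3586,  0.0119, -0.    , -1.2241, -0.2882]), 'qd': array([-0.0003,  0.001 ,  0.0016,  0.0007, -0.0002,  0.0004]), 'joint_efforts': array([ -0.0015, -58.2357,  29.3292,   7.002 ,   0.0127,  -0.    ]), 'eef_pos': array([0.2726, 0.6174, 0.2266]), 'ee_rot': array([-3.1416,  0.    , -0.4159]), 'force': array([-0.6331, -0.5271,  0.8475]), 'moment': array([-0.0348,  0.0326,  0.0324]), 'gripper_force': 0.0, 'width': 0.08768186593225136}
```

View pics/top0.png

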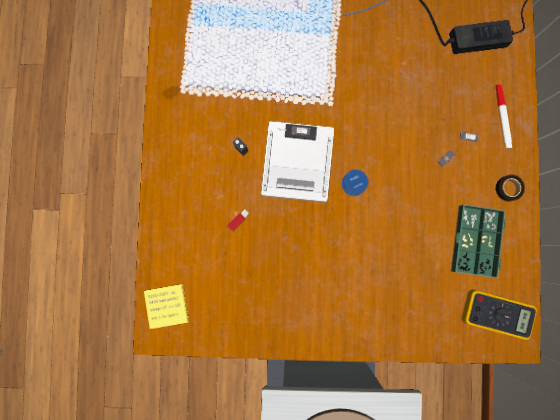

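View pics/scene0.png

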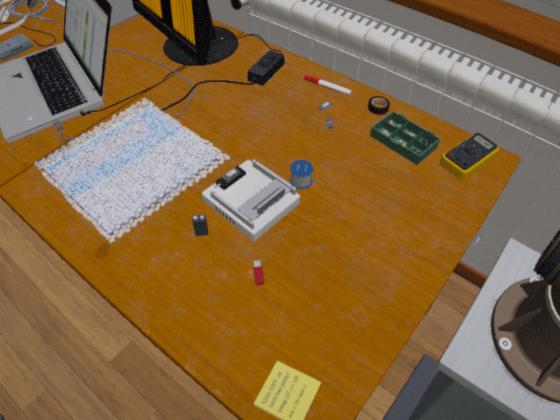

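```bash
cat > fit.py <<'E'
from h import *
np.set_printoptions(precision=4,suppress=True)
im=cv2.imread("pics/top0.png");d=np.load("top0.npy")
P=camera_params("top");print("cam",-np.array(P["R"]).T@np.array(P["t"]))
pts=[];Z=np.zeros(d.shape)
for v in range(105,215):
    for u in range(250,345):
        X=at_d("top",(u,v),d[v,u])
        Z[v,u]=X[2]
        if X[2]>.018: pts.append(X)
m=(Z>.018).astype(np.uint8)
n,l,st,ce=cv2.connectedComponentsWithStats(m)
i=l[163,296];c=max(cv2.findContours((l==i).astype(np.uint8),0,1)[0],key=cv2.contourArea)
print(st[i])
q=np.array([at_z("top",p[0].astype(float),.032)[:2] for p in c])
print("rect",cv2.minAreaRect((q*1000).astype(np.float32)))
# depth profile down middle
print(np.round(Z[120:204:1,296]*1000).astype(int))
for c_,y0,x0,h,w in(("top",110,240,110,140),("scene",150,190,100,130)):
    a=cv2.imread(f"pics/{c_}0.png")[y0:y0+h,x0:x0+w];cv2.imwrite(f"pics/{c_}c.png",cv2.resize(a,None,fx=5,fy=5,interpolation=2))
E
python3 fit.py
```

```text
cam [0.4292 0.107  0.9813]Traceback (most recent call last):
  File "fit.py", line 8, in <module>
    X=at_d("top",(u,v),d[v,u])
  File "h.py", line 10, in at_d
    R,t,d=ray(c,uv);return R.T@(d*dep-t)
          ~~~^^^^^^
  File "h.py", line 4, in ray
    p=camera_params(c);K=np.array(p["mtx"],float)
ValueError: time passes only in moves, steps and waits
```

```bash
python3 - <<'E'
s=open('h.py').read().replace('def ray','_c={}\n_cp=camera_params\ndef camera_params(c):\n    if c not in _c:_c[c]=_cp(c)\n    return _c[c]\ndef ray',1)
open('h.py','w').write(s)
E
cat > fit.py <<'E'
from h import *
from scipy.optimize import minimize
np.set_printoptions(precision=4,suppress=True)
def box(x0,x1,y0,y1,z0,z1): return np.array([[x,y,z] for x in(x0,x1) for y in(y0,y1) for z in(z0,z1)])
def w(p,B): c,s=np.cos(p[2]),np.sin(p[2]);return B@np.array([[c,s,0],[-s,c,0],[0,0,1]])+[p[0],p[1],0]
body=box(-.075,.075,-.066,.066,0,.032);rails=[box(-.075,.075,y-.003,y+.003,.03,.05) for y in(-.058,.058)]
def mask(c,p,shape,S=8):
    m=np.zeros((shape[0]*2,shape[1]*2),np.uint8)
    for B in [body]:
        h=cv2.convexHull((proj(c,w(p,B))).astype(np.float32))
        cv2.fillConvexPoly(m,np.round((h*2+.5)*16).astype(np.int32),1,shift=4)
    return m
for c,(u,v) in(("top",(296,163)),("scene",(252,198))):
    im=cv2.imread(f"pics/{c}0.png");hsv=cv2.cvtColor(im,cv2.COLOR_BGR2HSV)
    M=(hsv[...,1]<70).astype(np.uint8)
    M[:,:]*=1; k=np.zeros_like(M);k[v-45:v+45,u-52:u+52]=1;M*=k
    n,l,st,ce=cv2.connectedComponentsWithStats(M)
    i=1+np.argmax(st[1:,4]);print(c,st[i])
    cc=max(cv2.findContours((l==i).astype(np.uint8),0,1)[0],key=cv2.contourArea)
    g=np.zeros_like(M);cv2.drawContours(g,[cv2.convexHull(cc)],0,1,-1)
    g=cv2.resize(g,None,fx=2,fy=2,interpolation=0)
    f=lambda p:float(np.sum(mask(c,p*[.001,.001,.01],im.shape[:2])!=g))
    x0=np.array([590,103,-5.]) 
    best=None
    for a in(-8,-4,0):
        r=minimize(f,[590,103,a],method="Nelder-Mead",options=dict(initial_simplex=np.array([[590,103,a],[605,103,a],[590,115,a],[590,103,a+6]])))
        if best is None or r.fun<best.fun: best=r
    p=best.x*[.001,.001,.01];print(c,p,best.fun,g.sum())
    S=5;y0,x0=(110,240) if c=="top" else (150,190)
    a=cv2.resize(im[y0:y0+110,x0:x0+140],None,fx=S,fy=S,interpolation=cv2.INTER_CUBIC)
    def dr(B,col):
        for q in proj(c,w(p,B)): cv2.circle(a,tuple(int(t) for t in ((q-[x0,y0])+.5)*S),3,col,-1)
    dr(body,(0,0,255));[dr(b,(255,0,0)) for b in rails]
    dr(np.array([[-.06+t,y,.067] for y in(-.036,.036) for t in (0,.008)]),(0,200,0))
    dr(np.array([[.057,0,.049]]),(0,255,255))
    cv2.imwrite(f"pics/{c}c.png",a)
E
python3 fit.py
```

```text
top [ 261  122   73   80 4937]
top [ 0.6064  0.1001 -0.0807] 561.0 20184
scene [ 202  159   98   82 4598]
scene [ 0.6088  0.0941 -0.0865] 891.0 19028
```

View pics/topc.png

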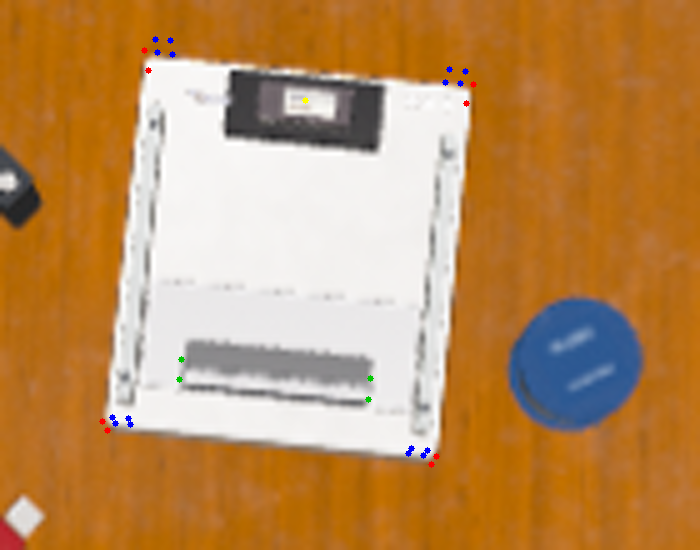

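View pics/scenec.png

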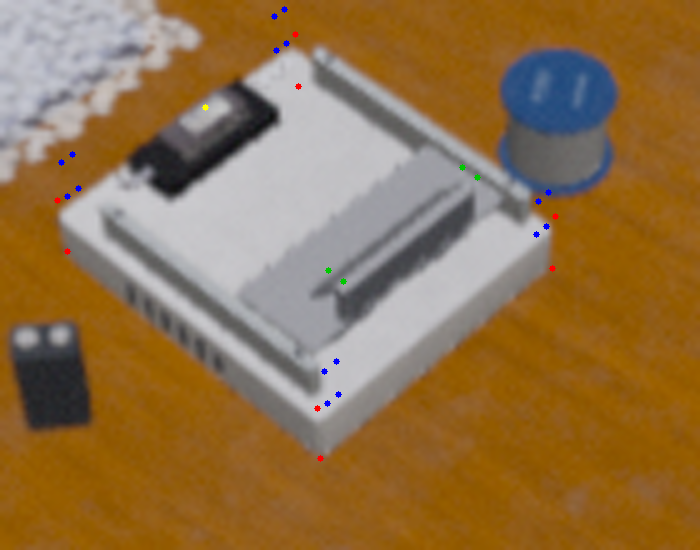

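The top crop shows the programmer with its deck corners at about (150,58), (471,84) and (107,428), and its lip near row 385. The scene crop shows its corners at (60,212), (320,415), (550,228) and (292,48). The fitted model came out 1–3 px too large, so I'll refine it from these corners.

```bash
python3 - <<'E'
from h import *
np.set_printoptions(precision=4,suppress=True)
def fit(A,B):
    A=np.array(A);B=np.array(B);a=A-A.mean(0);b=B-B.mean(0)
    th=np.arctan2((a[:,0]*b[:,1]-a[:,1]*b[:,0]).sum(),(a*b).sum());c,s=np.cos(th),np.sin(th);R=np.array([[c,-s],[s,c]])
    t=B.mean(0)-R@A.mean(0);return t,th,(B-A@R.T-t)*1000
C=[[.075,.066],[.075,-.066],[-.075,.066],[-.075,-.066]]
for c,o,px,m in(("top",(240,110),[(150,58),(471,84),(105,424),(436,455)],C),("scene",(190,150),[(60,212),(292,48),(320,415),(550,228)],C)):
    W=[at_z(c,np.array(o)+(np.array(p)+.5)/5-.5,.032)[:2] for p in px];t,th,r=fit(m,W);print(c,t,th);print(r)
# point cloud: height edges for lip and rails/socket (top & scene)
p=np.array([.606,.099]);th=-.083;R=np.array([[np.cos(th),-np.sin(th)],[np.sin(th),np.cos(th)]])
for c in("top","scene"):
    d=np.load(c+"0.npy");vs,us=np.mgrid[100:240,190:350]
    X=np.array([at_d(c,(u,v),d[v,u]) for u,v in zip(us.ravel(),vs.ravel()) if d[v,u]>0])
    L=np.c_[(X[:,:2]-p)@R,X[:,2]]
    b=L[(abs(L[:,0])<.1)&(abs(L[:,1])<.085)]
    k=b[b[:,2]>.020];print(c,"top ext",np.percentile(k,[1,99],axis=0))
    k=b[(b[:,2]>.055)&(abs(b[:,1])<.05)];print("lip",len(k),k.min(0),k.max(0),k.mean(0))
    k=b[(b[:,2]>.029)&(b[:,2]<.035)];print("deck",k[:,2].mean())
E
```

```text
top [0.6053 0.0995] -0.07495401553012294
[[-1.8695 -2.2705]
 [ 0.4771  1.1294]
 [ 0.2793 -0.0551]
 [ 1.1132  1.1963]]
scene [0.6048 0.0989] -0.07968089145066254
[[-1.3126 -1.3874]
 [-1.4467  1.9914]
 [ 1.4241 -2.6761]
 [ 1.3351  2.0721]]
top top ext [[-0.0756 -0.0637  0.027 ]
 [ 0.0718  0.0653  0.0668]]
lip 304 [-0.0618 -0.0347  0.055 ] [-0.0446  0.0364  0.0698] [-0.0545  0.0009  0.0628]
deck 0.03177868797262407
scene top ext [[-0.0767 -0.0586  0.0215]
 [ 0.0684  0.0675  0.0679]]
lip 268 [-0.0631 -0.0355  0.055 ] [-0.044   0.0369  0.0697] [-0.0582  0.0032  0.0634]
deck 0.03274510282888021
```

```bash
python3 -m jog '[[[40,35,0,0,0,-0.03,30],[80,70,0,0,0,-0.06,30],[120,105,0,0,0,-0.1,30],[160,140,0,0,0,-0.13,30],[200,175,0,0,0,-0.16,30],[240,210,0,0,0,-0.2,30],[280,245,0,0,0,-0.23,30],[320,280,0,0,0,-0.26,30],[360,315,0,0,0,-0.29,30],[400,350,20,0,0,-0.32,30],[424,371,50,0,0,-0.336,30],[424,371,80,0,0,-0.336,30],[424,371,97,0,0,-0.336,30],[424,371,97,0,0,-0.336,30],[424,371,97,0,0,-0.336,30],[424,371,97,0,0,-0.336,30]]]'; python3 - <<'E'
from h import *
s=arm.get_state();print(s['eef_pos'],s['ee_rot'],s['width'],s['force'])
im,d=grab_frame("scene");cv2.imwrite("pics/s1.png",cv2.resize(im[80:300,150:400],None,fx=3,fy=2.7))
E
```

```text
t: 2.9
eef_pos: [0.5112, 0.1073, 0.1306]
ee_rot: [-3.141, -0.002, -0.079]
force: [0.4, 0.1, 0.4]
width: 0.0296
gripper_force: 0.0
[0.51121589 0.10727107 0.13061427] [-3.14057950e+00 -1.52956830e-03 -7.94366812e-02] 0.02963375469225633 [0.3736559  0.07542238 0.41573893]
```

View pics/s1.png

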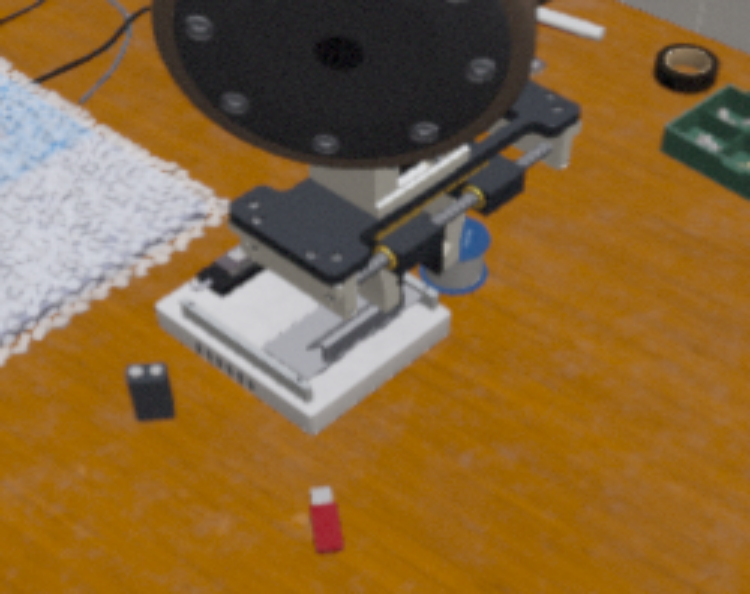

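```bash
python3 -m jog '[[[0,0,20,0,0,0,30],[0,0,45,0,0,0,30],[0,0,65,0,0,0,30],[0,0,76,0,0,0,30],[0,0,76,0,0,0,30],[10,0,76,0,0,0,30],[16,0,76,0,0,0,30],[22,0,76,0,0,0,30],[28,0,76,0,0,0,30],[34,0,76,0,0,0,30],[34,0,76,0,0,0,30]]]'; python3 -m jog '[[[5,0,0,0,0,0,30],[10,0,0,0,0,0,30],[15,0,0,0,0,0,30],[20,0,0,0,0,0,30],[25,0,0,0,0,0,30],[30,0,0,0,0,0,30],[34,0,0,0,0,0,30],[38,0,0,0,0,0,30],[38,0,0,0,0,0,30]]]'
```

```text
t: 4.32
eef_pos: [0.545, 0.104, 0.0534]
ee_rot: [3.142, -0.0, -0.08]
force: [-0.1, -0.0, -0.6]
width: 0.0301
gripper_force: 0.0
t: 5.45
eef_pos: [0.5831, 0.1012, 0.0537]
ee_rot: [-3.141, -0.001, -0.08]
force: [-0.5, -0.3, -0.0]
width: 0.03
gripper_force: 0.0
```

```bash
python3 -m jog '[[[2,0,0,0,0,0,30],[4,0,0,0,0,0,30],[6,0,0,0,0,0,30],[6,0,0,0,0,0,30]]]'; python3 -m jog '[[[2,0,0,0,0,0,30],[3,0,0,0,0,0,30],[3,0,0,0,0,0,30]]]';python3 - <<'E'
from h import *
im,d=grab_frame("scene");cv2.imwrite("pics/s2.png",cv2.resize(im[130:250,190:350],None,fx=5,fy=5,interpolation=2))
E
```

```text
t: 5.95
eef_pos: [0.5888, 0.1007, 0.0537]
ee_rot: [-3.141, -0.001, -0.08]
force: [-0.6, 0.1, -0.6]
width: 0.03
gripper_force: 0.0
t: 6.32
eef_pos: [0.5896, 0.1004, 0.0535]
ee_rot: [3.141, 0.003, -0.08]
force: [-8.1, 4.1, 7.0]
width: 0.0298
gripper_force: 4.5
```

View pics/s2.png

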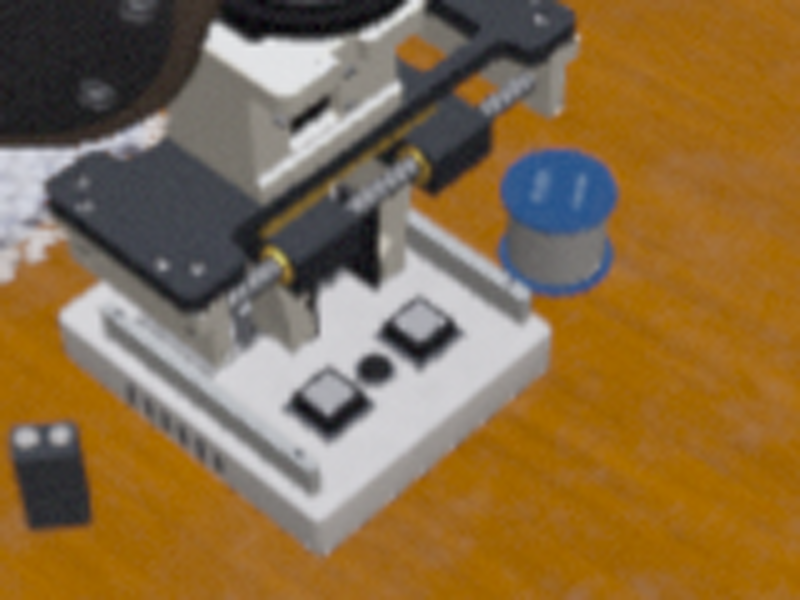

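The guard is against its stop. Both square keys are clear, with cap tops at about (328,392) and (420,322) in the crop. Next I'll back off over the keys and check the alignment.

```bash
python3 -m jog '[[[-6,0,0,0,0,0,30],[-14,0,0,0,0,0,30],[-21,0,0,0,0,0,30],[-26,0,0,0,0,0,30],[-26,0,0,0,0,0,30],[-26,0,0,0,0,0,30]]]';python3 - <<'E'
from h import *
np.set_printoptions(precision=4,suppress=True)
for cx,cy in((328,392),(420,322)): print(at_z("scene",np.array([190,130])+(np.array([cx,cy])+.5)/5-.5,.041))
th=-.08;R=np.array([[np.cos(th),-np.sin(th)],[np.sin(th),np.cos(th)]])
print([R@[-.04,y]+[.605,.0995] for y in(.025,-.025)])
s=arm.get_state();tcp=s['eef_pos'];print(tcp)
im,d=grab_frame("scene");S=5
a=cv2.resize(im[130:250,190:350],None,fx=5,fy=5,interpolation=2)
def dr(X,col):
    for q in proj("scene",X): cv2.circle(a,tuple(int(t) for t in (q-[190,130]+.5)*S),3,col,-1)
f=lambda x,y:np.r_[tcp[:2]+R@[x,y],tcp[2]]
dr([f(x,sg*y) for sg in(-1,1) for x in(-.0095,.0095) for y in(.015,.036)],(0,0,255))
dr([np.r_[R@[-.04+i,sg*.025+j]+[.605,.0995],.041] for sg in(-1,1) for i in(-.011,.011) for j in(-.011,.011)],(0,255,0))
cv2.imwrite("pics/s3.png",a)
E
```

```text
t: 7.12
eef_pos: [0.5657, 0.1025, 0.0536]
ee_rot: [-3.142, -0.0, -0.08]
force: [0.5, -0.1, -0.1]
width: 0.0296
gripper_force: 0.0
[0.5679 0.1267 0.041 ]
[0.5631 0.0771 0.041 ]
[array([0.5671, 0.1276]), array([0.5631, 0.0778])]
[0.5657 0.1025 0.0536]
```

View pics/s3.png

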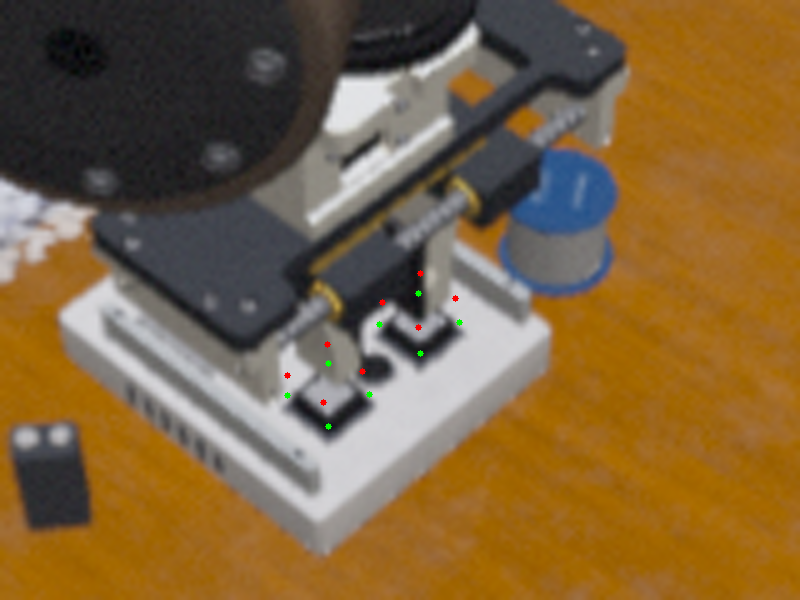

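Measured key positions match the model to 1 mm. The tips look thin, so I'll open to 36 mm to centre them on the caps, then press.

```bash
python3 -m jog '[[[0,0,0,0,0,0,36],[0,0,0,0,0,0,36],[0,0,5,0,0,0,36],[0,0,9,0,0,0,36],[0,0,12,0,0,0,36],[0,0,14,0,0,0,36],[0,0,16,0,0,0,36],[0,0,18,0,0,0,36],[0,0,19,0,0,0,36],[0,0,20,0,0,0,36],[0,0,20,0,0,0,36],[0,0,20,0,0,0,36]]]'
```

```text
t: 8.68
eef_pos: [0.5654, 0.1023, 0.035]
ee_rot: [3.141, -0.0, -0.079]
force: [-6.4, 0.4, 16.6]
width: 0.036
gripper_force: 8.4
```

```bash
python3 -m jog '[[[0,0,0,0,0,0,36],[0,0,0,0,0,0,36],[0,0,0,0,0,0,36],[0,0,0,0,0,0,36],[0,0,0,0,0,0,36],[0,0,0,0,0,0,36],[0,0,0,0,0,0,36],[0,0,0,0,0,0,36],[0,0,0,0,0,0,36],[0,0,0,0,0,0,36],[0,0,0,0,0,0,36],[0,0,0,0,0,0,36],[0,0,0,0,0,0,36],[0,0,0,0,0,0,36],[0,0,0,0,0,0,36],[0,0,0,0,0,0,36],[0,0,0,0,0,0,36]]]';python3 - <<'E'
from h import *
s=arm.get_state();print(s['eef_pos'],s['force'],s['moment'])
im,d=grab_frame("scene");cv2.imwrite("pics/s4.png",cv2.resize(im[160:240,220:320],None,fx=8,fy=7.5,interpolation=2))
E
```

```text
t: 10.8
eef_pos: [0.5654, 0.1023, 0.035]
ee_rot: [3.142, -0.0, -0.079]
force: [-6.4, -0.3, 17.2]
width: 0.0359
gripper_force: 8.4
[0.56539696 0.10231696 0.03500408] [-6.41106328 -0.32892443 17.24542381] [-0.20000241  2.7549338  -0.04773241]
```

View pics/s4.png

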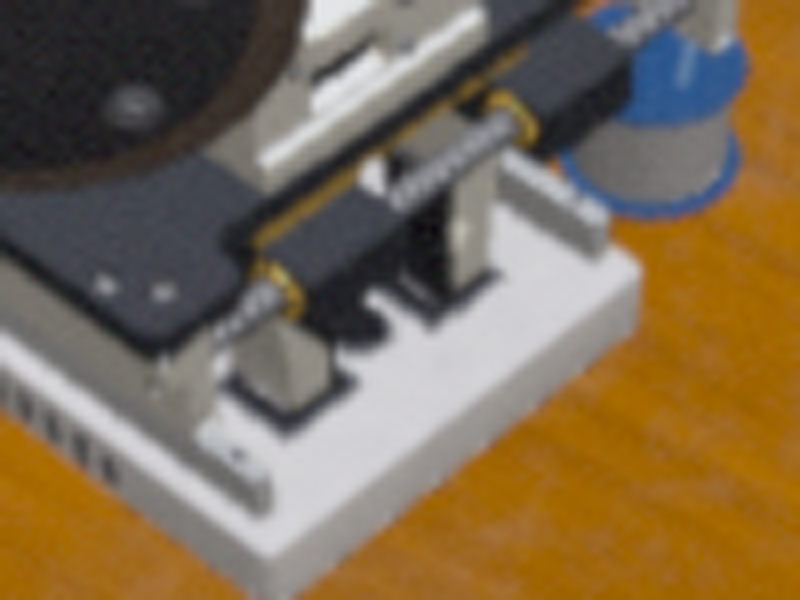

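Both fingertips hold their keys flush at about (285,385) and (455,290), and the small key at about (360,325) is untouched. They have been down for over 2 s, so I'll release.

```bash
python3 -m jog '[[[0,0,0,0,0,0,36],[0,0,-2,0,0,0,36],[0,0,-5,0,0,0,36],[0,0,-9,0,0,0,36],[0,0,-20,0,0,0,36],[0,0,-45,0,0,0,36],[-25,0,-80,0,0,0,36],[-60,0,-120,0,0,0,36],[-80,0,-140,0,0,0,36],[-80,0,-140,0,0,0,36],[-80,0,-140,0,0,0,36]]]';python3 - <<'E'
from h import *
im,d=grab_frame("scene");cv2.imwrite("pics/s5.png",cv2.resize(im[130:290,190:350],None,fx=3.7,fy=3.7,interpolation=2))
E
```

```text
t: 12.22
eef_pos: [0.4861, 0.1089, 0.1735]
ee_rot: [-3.141, -0.0, -0.08]
force: [0.8, -0.2, 0.3]
width: 0.0364
gripper_force: 0.0
```

View pics/s5.png

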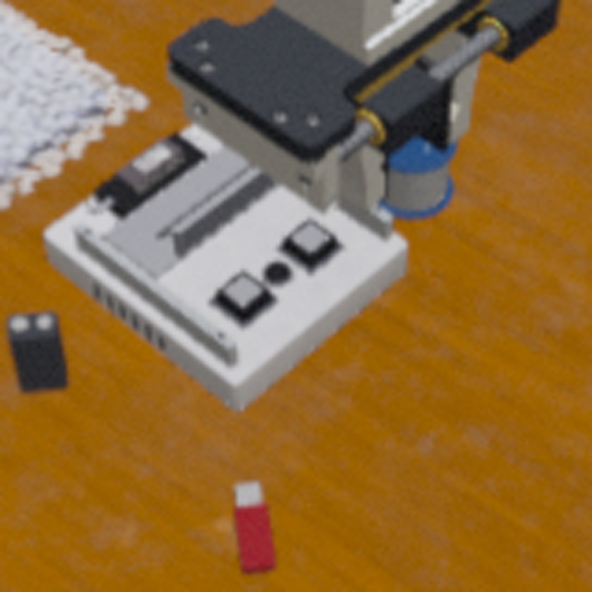

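The guard is back, with its lip at about (220,210). Both keys are up at (245,293) and (310,240), and the battery, reel and USB stick haven't moved.

```bash
python3 -c "
from station import arm
print(arm.job_done())"
```

```text
the job is handed in; nothing more can be done
None
```

I pushed the guard back to its stop, held both square keys fully down together for just over two seconds and released them, then handed the job in; the last picture shows the keys up and the bystanders in place, and the hand-in returned no verdict.

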